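# Run in the craft carousel and catch it by its knob

## Task

The marble lazy Susan has just been put together again and must be tried out: with the fingers push its upright knob round until the tray turns at roughly one turn in six seconds (either way round), then let it run. While it coasts, keep the open hand going round with the knob without touching anything, fingers around it or just above it and centred on it to within 2 cm, for five seconds; then catch the knob in the fingers, bring the tray to a stop, turn it so that the knob is right at the pointer block of the board and keep it there: the program finishes while the fingers hold the knob still at the pointer. Never spin it so hard or so jerkily that the glass dish or the paint palette on it shifts, and leave the stapler, the embroidery hoop and the hole punch around it where they are.

Things in the scene. Friction and masses are not known exactly. Their poses are not given: they have to be found in the camera images.
- carousel (a joint): Angle of the lazy Susan tray about its upright axis, rad, counter-clockwise from above positive, 0 at the start wherever the knob then is; turns several turns either way. Low-friction bearing: inertia with load 0.025 kg m2 (tray 2.6 kg, varies -20 to +40 %), viscous drag 0.002 N m s/rad, dry drag 0.0006 N m: let go at 1 rad/s it takes some 18 s to stop.
- knob (a point): Grip point on the axis of the knob, an upright round wooden post (diameter 32 mm, 62 mm tall) on the tray, 100 mm from the tray's axis. The point is 86 mm above the worktop, 14 mm below the post's top. The post spins freely on a pin, so fingers can carry it round without turning. Opening fingers that squeeze it hard can flick it; pushing it between half-open fingers does not.
- axis (a point): Centre of the tray on its vertical axis of turning, at the height of the tray's floor (38 mm above the worktop); does not move. The tray is round, of pale marble, outer diameter 260 mm, with a 5 mm thick lip whose top is 46 mm above the worktop.
- park (a point): Where the knob's grip point is to be parked: 100 mm from the tray's axis, 86 mm above the worktop, towards the pointer block. The fixed board under the tray is a square of darker wood, 260 mm wide, 12 mm thick; its pointer block (60 x 16 mm, 30 mm tall) sticks out radially on the robot's side, from 135 to 195 mm from the axis.
- dish: Clear glass dish, diameter 80 mm, 25 mm tall, 0.18 kg, standing loose on the tray about 77 mm from the axis, on the far side from the knob. Origin at the centre of its underside.
- dish_place (a point): Point of the tray's floor where the dish belongs (within 8 mm at the start); it turns with the tray.
- palette: Aluminium paint palette, flat block 85 x 60 x 11 mm with six round wells, 0.12 kg, lying loose on the tray about 68 mm from the axis. Origin at the centre of its underside, x along its length.
- palette_place (a point): Point of the tray's floor where the palette belongs (within 8 mm at the start); it turns with the tray.
- stapler: Bystander: green plastic stapler, 140 x 36 x 54 mm, beside the board. Origin at the centre of its underside.
- hoop: Bystander: wooden embroidery hoop, diameter 150 mm, 10 mm tall, lying beyond the board. Origin at its centre, on the worktop.
- punch: Bystander: white plastic hole punch, 100 x 110 x 57 mm, on the other side of the board. Origin at the centre of its underside.
There are look-alikes about, which are no part of the job. Leave any red or yellow look-alike of the dish alone.

How it is judged:
By the outcome, as a careful person would: the job done as asked, in the order asked, and still so for the second after the job is handed in, while the arm keeps its last pose, push and grip.
It also fails if it takes over 61 s, if anything falls off the work surface, if the arm or the gripper's body presses on something with over 40 N, if the wrist force passes 120 N, or if a joint passes its speed limit or range.

## Robot

A 7-joint arm with a two-finger parallel gripper is mounted at the origin on the work surface. World frame = base frame: x ahead of the robot, y to its left, z up, the work surface at z = 0. Lengths are in m, angles in degrees, forces in N, time in s.
With the tool pointing down it reaches from about 0.4 to 0.9 m from the base axis. Payload 5.5 kg.
Tool frame: the origin (TCP) lies between the finger pads, 19 mm behind the fingertips; this is the grasp point; z points along the fingers, y is the direction in which the jaws open and shut (so a half turn about z gives the same grasp; the last joint's range is limited). The gripper opens to 85 mm and grips with 20 to 120 N. Pads are 22 mm wide; open, the fingers measure 114 mm over their backs; the gripper's body (76 mm by 85 mm) begins 54 mm behind the grasp point. The pads swing forward as they close: fully open they stand 13 mm farther back than shut.
Start: joints at [-58.889, 28.699, -24.465, 88.831, 12.651, 65.22, -12.049], TCP at [0.179, 0.625, 0.25] pointing down, gripper open.
Joint ranges: [-164.97, 164.97], [-17.58, 116.51], [-87.97, 89.64], [11.32, 138.91], [-80.73, 260.73], [10.89, 115.49], [-147.41, 147.41]. Speed limits (degrees/s): [147.25, 147.25, 180, 180, 180, 180, 180].

## Interface

Orientations are given as [roll, pitch, yaw] about the fixed x, y, z axes, in that order (R = Rz(yaw) Ry(pitch) Rx(roll)).
In Python, from cell import * gives the robot as it stands.
- The arm moves only by the tool jog_arm, never from a script. Its argument "plan" is a list of rows, each a list of 7 numbers: the shift along the tool's x, y, z in cm, then the turn, a rotation vector about the tool's x, y, z in rad, then the closure, from 0 (fully open) to 1 (shut). A call has 1 to 20 rows; each row shifts and turns the pose as measured when the row begins, along the tool's axes as they then stand; what a row does not reach is not made up. A row lasts 1/8 s, in which the tool goes at most 62.5 mm and 10.7 degrees, less where a joint would pass 70% of its speed; a pose out of reach is approached as far as the arm can. A call is refused whole if a number of a shift passes 6.25 or a number of a turn 0.188, either way. A call with a gripper value outside its range is refused whole. The fingers move at their own pace and stop on an object; "grip_force" is the grip in N (left out, the last holds). Time passes only in rows, so rows that do not move let the fingers close. It gives the time, the measured TCP pose, the force and the opening at its end, in the units of the state.
- read_state(): the state, without advancing time (a new reading comes with each control period).
- snapshot(name): name is "scene" or "top"; returns the picture (384x512x3 uint8, blue, green, red); there is no depth.
- camera_params(name): a dict with "mtx" (3x3 intrinsics, pixels), "k1" (the pictures are not rectified: a ray, as slopes to the right and down, at radius r is drawn at 1 + k1 r^2 times it, then the intrinsics apply), "R" (3x3) and "t" (3): a world point X has camera coordinates R X + t. Camera axes: x right, y down, z forward; pixel columns grow to the right and rows downward; lengths in m; the calibration is good to about 2 mm. A picture is of the moment at which its call begins. camera_params takes no time and is no camera call.
- sign_off(): hands the job in, once; it reports no verdict.
The state is a dict: "time": time; "q": joint angles; "dq": joint speeds; "effort": joint torques, N m; "position": TCP position; "eef_rot": TCP orientation; "contact_force": force on the tool from outside, world axes, zero at the start; "ft_torque": the same for the moment, N m; "width": opening from 0.0 (shut) to 1.0 (fully open).
Only numpy, scipy, OpenCV 4.12 (cv2) and the standard library are available. Lean on these libraries where they do the work, as an engineer would, in place of code of your own. Each camera call takes 0.05 s, during which the arm holds its last target. There are 200 camera calls.

## Working session

There is one attempt and no reset: what is moved stays moved. The work goes in short steps, Python scripts to look and compute and a tool call to move; the robot and the scene stay as the last step left them, time stands still between calls to the robot, and variables do not carry over. Pictures are saved under pics/ and viewed, about 8 in all and at most 12, crops included, and the job is handed in when it is done.

Besides the shell and the picture viewer there is one more tool, called after "Call:" as a command line: name --pt "numbers of a row" for each row, then --argument value for the rest. jog_arm: Moves the arm, as the interface text tells. Its arguments: {"type":"object","properties":{"plan":{"type":"array","items":{"type":"array","items":{"type":"number"}}},"grip_force":{"type":"number"}},"required":["plan"]}

```bash
ls; mkdir -p pics
python3 - <<'E'
from cell import *
import cv2
for n in("scene","top"):
    cv2.imwrite(f"pics/{n}0.png",snapshot(n)); print(n,camera_params(n))
print(read_state())
E
```

```text
pics
scene {'mtx': array([[379.79100788,   0.        , 256.09373827],
       [  0.        , 379.79100788, 193.26058184],
       [  0.        ,   0.        ,   1.        ]]), 'k1': 0.001026024015696997, 'R': array([[ 7.22100875e-01,  6.91787749e-01, -1.91814548e-04],
       [ 3.68307464e-01, -3.84680839e-01, -8.46386592e-01],
       [-5.85593663e-01,  6.11105852e-01, -5.32568962e-01]]), 't': array([-0.41442333, -0.09348395,  1.19977736])}
top {'mtx': array([[368.68710663,   0.        , 253.08524018],
       [  0.        , 368.68710663, 188.78160453],
       [  0.        ,   0.        ,   1.        ]]), 'k1': -0.1225803229963756, 'R': array([[-0.01362357, -0.99965995,  0.02223454],
       [-0.99837973,  0.01237076, -0.05554176],
       [ 0.05524781, -0.02295519, -0.99820876]]), 't': array([0.067934  , 0.51613698, 1.00654439])}
{'time': 0.1, 'q': array([-58.88934093,  28.74878508, -24.45463842,  88.88450767,
        12.65035606,  65.21692568, -12.04865181]), 'dq': array([ 0.0053623 , -0.1807109 ,  0.06888739, -0.13054605,  0.06991152,
       -0.03535813, -0.09576939]), 'effort': array([-1.10160367e-02, -5.70806229e+01, -5.83837822e+00, -2.81746316e+01,
        1.05411827e-02,  5.38379158e-03, -3.27734392e-05]), 'position': array([0.17936805, 0.6241717 , 0.24906682]), 'eef_rot': array([-1.79902941e+02, -4.98443645e-03,  1.63972891e+02]), 'contact_force': array([ 0.18363254, -0.24532101,  0.75180221]), 'ft_torque': array([ 0.01325179, -0.02612565,  0.00417745]), 'width': 1.000938150086529}
```

View pics/top0.png

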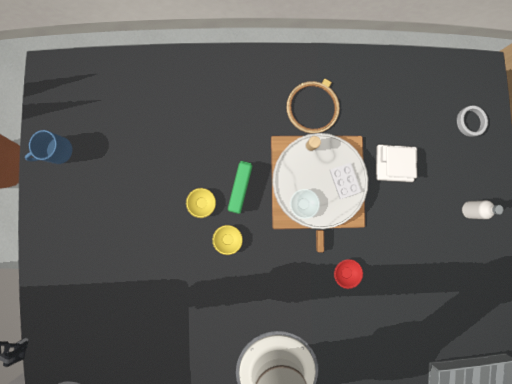

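View pics/scene0.png

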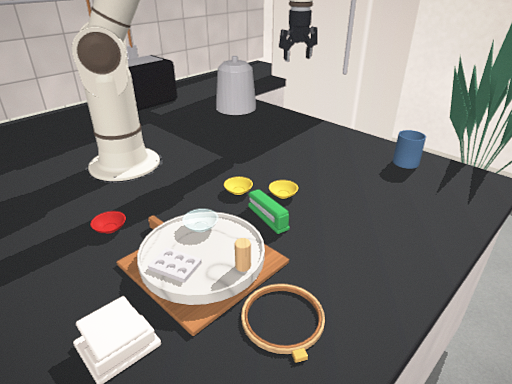

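The top view shows the tray at about (321,180), the knob at (314,144), the dish at (306,204), the palette at (347,181) and the pointer at (320,241). The stapler is at (240,187), the punch at (397,163) and the hoop at (313,107). The red and yellow bowls are look-alikes; the clear dish on the tray is the real one. In the scene view the knob is at (243,255). Next I'll measure these.

```bash
cat > h.py <<'E'
from cell import *
import numpy as np, cv2
from scipy.optimize import least_squares
def proj(n,X):
    c=camera_params(n); p=np.atleast_2d(X)@c["R"].T+c["t"]; s=p[:,:2]/p[:,2:]
    s=s*(1+c["k1"]*(s**2).sum(1,keepdims=True)); return s*c["mtx"][0,0]+c["mtx"][:2,2]
def back(n,px,z):
    return least_squares(lambda a:(proj(n,[a[0],a[1],z])-px).ravel(),[.6,0]).x
def circ(c,r,z,N=72):
    a=np.linspace(0,2*np.pi,N); return np.c_[c[0]+r*np.cos(a),c[1]+r*np.sin(a),np.full(N,z)]
E
cat > a.py <<'E'
from h import *
im=cv2.imread("pics/top0.png"); sc=cv2.imread("pics/scene0.png")
# tray lip: bright low-saturation
hsv=cv2.cvtColor(im,cv2.COLOR_BGR2HSV)
m=((hsv[...,2]>120)&(hsv[...,1]<70)).astype(np.uint8)
m[:,:262]=0;m[:,374:]=0;m[:128]=0;m[235:]=0
cs,_=cv2.findContours(m,cv2.RETR_EXTERNAL,cv2.CHAIN_APPROX_NONE)
k=max(cs,key=cv2.contourArea)[:,0].astype(float)
W=np.array([back("top",p,.046) for p in k[::3]])
f=least_squares(lambda a:np.hypot(W[:,0]-a[0],W[:,1]-a[1])-a[2],[.6,-.1,.13],loss="soft_l1",f_scale=.002)
print("axis",f.x,np.std(f.fun))
ax=f.x[:2]
def center(im,mask_roi,lo,hi):
    x0,x1,y0,y1=mask_roi; h=cv2.cvtColor(im,cv2.COLOR_BGR2HSV)[y0:y1,x0:x1]
    mm=cv2.inRange(h,lo,hi); ys,xs=np.nonzero(mm); return xs.min()+x0,xs.max()+x0,ys.min()+y0,ys.max()+y0,xs.mean()+x0,ys.mean()+y0
for z in(.03,.046,.1): print(z,"ptr end 320,251",back("top",[320,251],.03) if z==.03 else "", "knob top",back("top",[315,141],z))
a=cv2.resize(im[90:260,225:425],None,fx=4,fy=4,interpolation=cv2.INTER_CUBIC)
for c,r,z,col in((ax,.13,.046,(0,0,255)),):
    p=((proj("top",circ(c,r,z))-[225,90]+.5)*4).astype(int); cv2.polylines(a,[p],True,col,1)
cv2.imwrite("pics/c1.png",a[:, :])
b=cv2.resize(sc[190:340,110:310],None,fx=4,fy=4,interpolation=cv2.INTER_CUBIC)
p=((proj("scene",circ(ax,.13,.046))-[110,190]+.5)*4).astype(int); cv2.polylines(b,[p],True,(0,0,255),1)
cv2.imwrite("pics/c2.png",b)
E
python3 a.py
```

```text
axis [ 0.53602084 -0.12065191  0.12964088] 0.0010489881168168724
0.03 ptr end 320,251 [ 0.34378875 -0.11870806] knob top [ 0.64640174 -0.11162992]
0.046 ptr end 320,251  knob top [ 0.64343481 -0.10849569]
0.1 ptr end 320,251  knob top [ 0.63342143 -0.09791767]
```

View pics/c1.png

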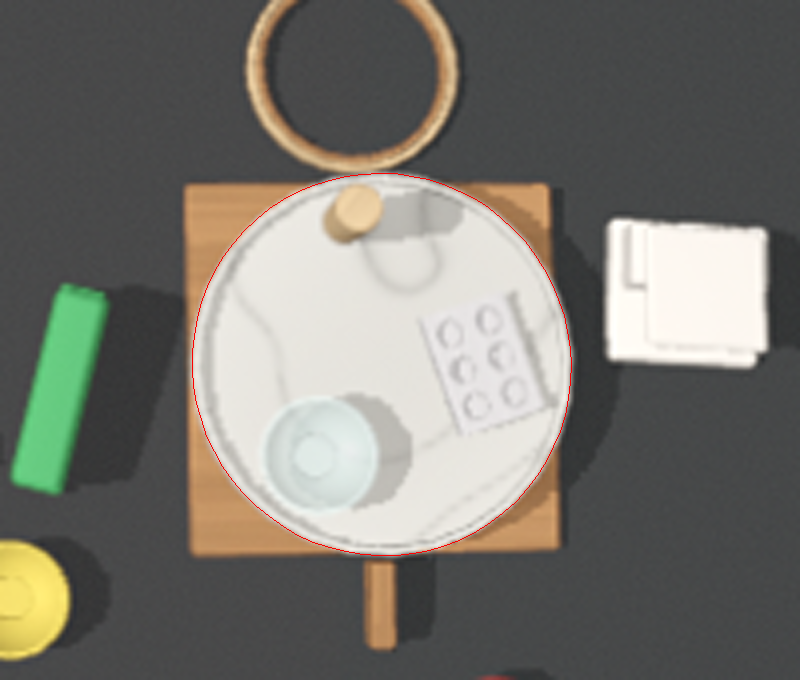

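View pics/c2.png

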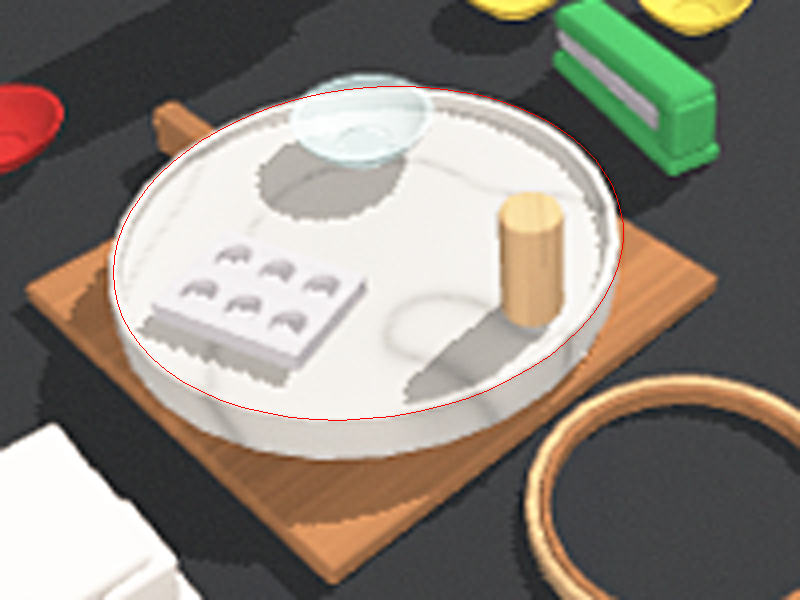

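The tray-rim fit matches in the top crop. The knob's top is at crop (357,210) in the top view and (531,213) in the scene crop, and the pointer block is at (380,605). Next I'll fit them with both cameras and set up a colour tracker for tray phase.

```bash
cat > b.py <<'E'
from h import *
def full(px,o): return np.array(px)/4-.5+o
T=lambda a:full(a,[225,90]); S=lambda a:full(a,[110,190])
f=least_squares(lambda X:np.r_[(proj("top",X)-T((357,210))).ravel(),(proj("scene",X)-S((531,213))).ravel()],[.63,-.1,.1])
print("knob top tri",f.x,f.fun.round(2))
# axis from scene rim: leftmost/rightmost/far edges checked against the circle
sc=cv2.imread("pics/scene0.png");tp=cv2.imread("pics/top0.png")
corn=np.array([back("top",T(p),.012) for p in((185,185),(549,183),(559,549),(191,555))])
print("board",corn.round(4),"mean",corn.mean(0))
d=(corn[0]+corn[1]-corn[2]-corn[3]); print("board dir",np.degrees(np.arctan2(d[1],d[0])))
for p in((380,643),(380,566)): print("ptr",back("top",T(p),.03))
print("ptr scene end",back("scene",S((163,112)),.03))
for n,im,p in(("top",tp,T((300,430))),("scene",sc,S((340,125))),("top",tp,T((440,340))),("top",tp,T((300,350))),("scene",sc,S((200,300))),("scene",sc,S((400,200)))):
    h=cv2.cvtColor(im,cv2.COLOR_BGR2HSV); print(n,im[int(p[1]),int(p[0])],h[int(p[1]),int(p[0])])
E
python3 b.py
```

```text
knob top tri [ 0.63056608 -0.09610046  0.09673737] [ 0.35  0.33  0.35 -0.  ]
board [[ 0.6654  0.0096]
 [ 0.6661 -0.2509]
 [ 0.4064 -0.2498]
 [ 0.4072  0.0097]] mean [ 0.53626707 -0.12033245]
board dir -0.13049251708566204
ptr [ 0.34586623 -0.11735975]
ptr [ 0.39834043 -0.11826709]
ptr scene end [ 0.34683351 -0.12679371]
top [213 217 207] [ 78  12 217]
scene [252 253 251] [ 75   2 253]
top [205 205 207] [  0   2 207]
top [222 230 232] [ 24  11 232]
scene [249 247 251] [165   4 251]
scene [239 244 246] [ 21   7 246]
```

Call:
jog_arm --pt "-1 -1 0 0 0 0 0" --pt "-3 -2.7 0 0 0 0 0" --pt "-3 -2.7 0 0 0 0 0" --pt "-3 -2.7 0 0 0 0 0" --pt "-3 -2.7 0 0 0 0 0" --pt "-3 -2.7 0 0 0 0 0" --pt "-3 -2.7 0 0 0 0 0" --pt "-3 -2.7 0 0 0 0 0" --pt "-3 -2.7 0 0 0 0 0" --pt "-3 -2.7 0 0 0 0 0" --pt "-3 -2.7 0 0 0 0 0" --pt "-3 -2.7 0 0 0 0 0" --pt "-3 -2.7 0 0 0 0 0" --pt "-3 -2.7 0 0 0 0 0" --pt "-3 -2.7 0 0 0 0 0" --pt "-3 -2.7 0 0 0 0 0" --grip_force 20

```text
time: 2.1
position: [0.5121, 0.0649, 0.2487]
eef_rot: [-179.4, 0.0, 163.6]
contact_force: [0.2, 0.9, 0.4]
width: 0.996
```

Call:
jog_arm --pt "-2.5 -1.9 1 0 0 0 0" --pt "-2.5 -1.9 1 0 0 0 0" --pt "-2.5 -1.9 1 0 0 0 0" --pt "-2.5 -1.9 1 0 0 0 0" --pt "-2.5 -1.9 1 0 0 0 0" --pt "-2 -1.4 1 0 0 0 0" --pt "-1 -0.6 1 0 0 0.06 0" --pt "0 0 1 0 0 0.06 0" --pt "0 0 1 0 0 0.06 0" --pt "0 0 0.5 0 0 0.06 0" --pt "0 0 0 0 0 0 0"

```text
time: 3.48
position: [0.6216, -0.1124, 0.1501]
eef_rot: [-179.1, -0.1, 148.4]
contact_force: [-0.2, 0.9, -0.3]
width: 1.006
```

```bash
cat > st.py <<'E'
from h import *
AX=np.array([.536,-.1203])
def st(pr=True):
    s=read_state(); p=s["position"]; d=p[:2]-AX
    if pr: print("t",s["time"],"p",p.round(4),"rpy",s["eef_rot"].round(1),"phi",np.degrees(np.arctan2(d[1],d[0])).round(2),"r",np.hypot(*d).round(4),"w",round(s["width"],3),"F",s["contact_force"].round(1))
    return s
def totool(s,dw): 
    a=np.radians(s["eef_rot"][2]); return np.array([dw[0]*np.cos(a)+dw[1]*np.sin(a), dw[0]*np.sin(a)-dw[1]*np.cos(a)])*100
E
python3 - <<'E'
from st import *
s=st(); print(s["q"].round(1)); print(totool(s,np.array([.633,-.0955])-s["position"][:2]))
cv2.imwrite("pics/s1.png",np.hstack([snapshot("scene")[130:330,100:400],snapshot("top")[90:290,220:520]]))
E
```

```text
t 3.475 p [ 0.6216 -0.1124  0.1501] rpy [-1.791e+02 -1.000e-01  1.484e+02] phi 5.29 r 0.0859 w 1.006 F [-0.2  0.9 -0.3]
[ 6.1 31.2  1.8 96.7 -0.1 52.6 66.1]
[-0.08821286  2.03654084]
```

Call:
jog_arm --pt "0 1 0 0 0 0 0" --pt "-0.1 1 0 0 0 0 0" --pt "0 0 0 0 0 0 0"

```text
time: 3.95
position: [0.635, -0.0939, 0.1515]
eef_rot: [-179.2, 0.1, 148.5]
contact_force: [-0.6, -0.8, 0.4]
width: 1.001
```

Run:
```python
from st import *
s=st(); print(totool(s,np.array([.633,-.0955])-s["position"][:2]))
a=snapshot("scene")[160:320,110:310]; b=snapshot("top")[90:250,225:425]
cv2.imwrite("pics/s2.png",cv2.resize(np.hstack([a,b]),None,fx=2,fy=2))
```

```text
t 3.95 p [ 0.635  -0.0939  0.1515] rpy [-1.792e+02  1.000e-01  1.485e+02] phi 14.92 r 0.1025 w 1.001 F [-0.6 -0.8  0.4]
[ 0.0895834  -0.24068339]
```

View pics/s2.png

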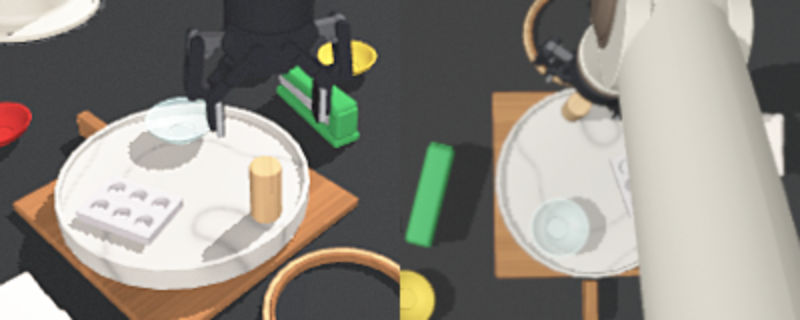

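The hand is centred over the knob: in the left (scene) half the fingers are at (215,120) and (320,105), straddling the knob at (265,170). The arm hides the right half of the top view, so I'll track with the scene camera. Going down now, and half closing.

Call:
jog_arm --pt "0 -0.1 1.5 0 0 0 0" --pt "0 -0.1 1.5 0 0 0 0" --pt "0 0 1.5 0 0 0 0" --pt "0 0 1.2 0 0 0 0.2" --pt "0 0 0.2 0 0 0 0.3" --pt "0 0 0 0 0 0 0.4" --pt "0 0 0 0 0 0 0.4" --pt "0 0 0 0 0 0 0.4"

```text
time: 5.05
position: [0.6317, -0.0989, 0.0872]
eef_rot: [-179.1, -0.0, 148.4]
contact_force: [-0.1, -0.0, -0.2]
width: 0.605
```

Run:
```python
from st import *
s=st(); print(totool(s,np.array([.633,-.0955])-s["position"][:2]))
a=snapshot("scene")[190:320,110:310]
cv2.imwrite("pics/s3.png",cv2.resize(a,None,fx=4,fy=4,interpolation=2))
```

```text
t 5.05 p [ 0.6317 -0.0989  0.0872] rpy [-179.1   -0.   148.4] phi 12.59 r 0.0981 w 0.605 F [-0.1 -0.  -0.2]
[0.06891111 0.36002437]
```

View pics/s3.png

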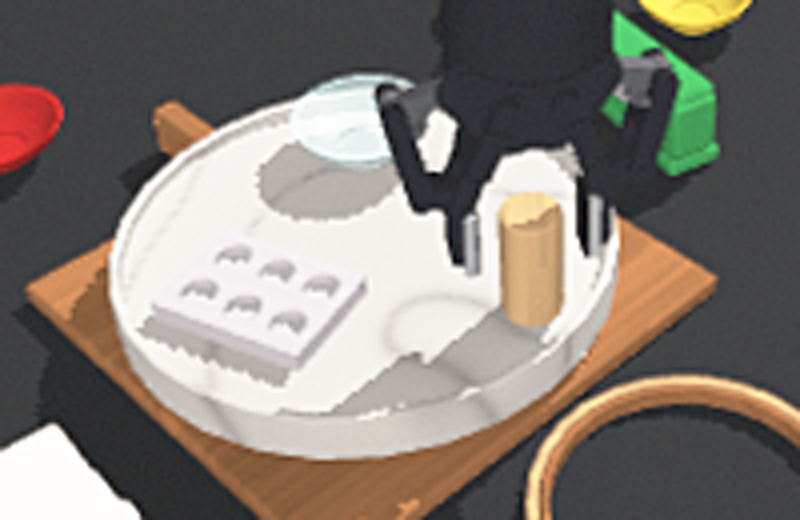

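The knob stands free between the half-open fingers, at crop (531,260) with fingertips at (465,265) and (595,245). Next: creep into contact, then accelerate clockwise.

```bash
cat > gen.py <<'E'
from st import *
import json,sys
def gen(n,ph,w,al,cl,z=.087,fix=1,R=.1,gain=1.0,dt=.125,frac=3):
    """ph: TCP target angle (rad) at the start, w rad/s signed, al rad/s2; rows along the circle, initial offset removed over `fix`*frac rows"""
    s=st(); p=s["position"]; P=lambda t:AX+R*np.array([np.cos(ph+w*t+al*t*t/2),np.sin(ph+w*t+al*t*t/2)])
    off=P(0)-p[:2]; rows=[]
    yawc=0
    for k in range(n):
        d=(P((k+1)*dt)-P(k*dt))*gain+(off*fix/frac if k<frac else 0)
        t=totool(s,d); rows.append([round(float(t[0]),2),round(float(t[1]),2),round(float((p[2]-z)*100/4),2) if k<4 else 0,0,0,0,cl])
    e=ph+w*n*dt+al*(n*dt)**2/2
    print(json.dumps(rows)); print("end phi",np.degrees(e).round(1),"w",w+al*n*dt)
E
python3 - <<'E'
from gen import *
d=read_state()["position"][:2]-AX
gen(6,np.arctan2(d[1],d[0]),-.12,0,.5)
E
```

```text
t 5.1 p [ 0.6318 -0.0989  0.0873] rpy [-179.1   -0.   148.4] phi 12.57 r 0.0981 w 0.598 F [ 0.1 -0.2  0.1]
[[-0.15, -0.06, 0.01, 0, 0, 0, 0.5], [-0.15, -0.07, 0.01, 0, 0, 0, 0.5], [-0.15, -0.07, 0.01, 0, 0, 0, 0.5], [-0.1, -0.11, 0.01, 0, 0, 0, 0.5], [-0.1, -0.11, 0, 0, 0, 0, 0.5], [-0.1, -0.12, 0, 0, 0, 0, 0.5]]
end phi 7.4 w -0.12
```

Call:
jog_arm --pt "-0.15 -0.06 0 0 0 0 0.5" --pt "-0.15 -0.07 0 0 0 0 0.5" --pt "-0.15 -0.07 0 0 0 0 0.5" --pt "-0.1 -0.11 0 0 0 0 0.5" --pt "-0.1 -0.11 0 0 0 0 0.5" --pt "-0.1 -0.12 0 0 0 0 0.5"

```text
time: 5.85
position: [0.6362, -0.1079, 0.0881]
eef_rot: [-179.1, 0.0, 148.4]
contact_force: [0.0, 0.3, 0.4]
width: 0.497
```

Run:
```python
from gen import *
d=read_state()["position"][:2]-AX
gen(8,np.arctan2(d[1],d[0]),-.15,-.38,.5)
```

```text
t 5.85 p [ 0.6362 -0.1079  0.0881] rpy [-179.1    0.   148.4] phi 7.05 r 0.101 w 0.497 F [0.  0.3 0.4]
[[-0.11, -0.19, 0.03, 0, 0, 0, 0.5], [-0.14, -0.24, 0.03, 0, 0, 0, 0.5], [-0.17, -0.3, 0.03, 0, 0, 0, 0.5], [-0.21, -0.33, 0.03, 0, 0, 0, 0.5], [-0.23, -0.39, 0, 0, 0, 0, 0.5], [-0.24, -0.46, 0, 0, 0, 0, 0.5], [-0.24, -0.52, 0, 0, 0, 0, 0.5], [-0.23, -0.59, 0, 0, 0, 0, 0.5]]
end phi -12.4 w -0.53
```

Call:
jog_arm --pt "-0.11 -0.19 0 0 0 0 0.5" --pt "-0.14 -0.24 0 0 0 0 0.5" --pt "-0.17 -0.3 0 0 0 0 0.5" --pt "-0.21 -0.33 0 0 0 0 0.5" --pt "-0.23 -0.39 0 0 0 0 0.5" --pt "-0.24 -0.46 0 0 0 0 0.5" --pt "-0.24 -0.52 0 0 0 0 0.5" --pt "-0.23 -0.59 0 0 0 0 0.5"

```text
time: 6.85
position: [0.6335, -0.1442, 0.0885]
eef_rot: [-179.1, 0.0, 148.4]
contact_force: [-0.3, -0.4, -0.2]
width: 0.498
```

Run:
```python
from gen import *
d=read_state()["position"][:2]-AX
gen(8,np.arctan2(d[1],d[0]),-.55,-.4,.5)
```

```text
t 6.85 p [ 0.6335 -0.1442  0.0885] rpy [-179.1    0.   148.4] phi -13.76 r 0.1004 w 0.498 F [-0.3 -0.4 -0.2]
[[-0.18, -0.7, 0.04, 0, 0, 0, 0.5], [-0.14, -0.77, 0.04, 0, 0, 0, 0.5], [-0.09, -0.84, 0.04, 0, 0, 0, 0.5], [-0.03, -0.91, 0.04, 0, 0, 0, 0.5], [0.06, -0.97, 0, 0, 0, 0, 0.5], [0.17, -1.02, 0, 0, 0, 0, 0.5], [0.29, -1.05, 0, 0, 0, 0, 0.5], [0.43, -1.07, 0, 0, 0, 0, 0.5]]
end phi -56.7 w -0.9500000000000001
```

Call:
jog_arm --pt "-0.18 -0.7 0 0 0 0 0.5" --pt "-0.14 -0.77 0 0 0 0 0.5" --pt "-0.09 -0.84 0 0 0 0 0.5" --pt "-0.03 -0.91 0 0 0 0 0.5" --pt "0.06 -0.97 0 0 0 0 0.5" --pt "0.17 -1.02 0 0 0 0 0.5" --pt "0.29 -1.05 0 0 0 0 0.5" --pt "0.43 -1.07 0 0 0 0 0.5"

```text
time: 7.85
position: [0.5877, -0.2086, 0.0897]
eef_rot: [-179.1, 0.0, 148.4]
contact_force: [-0.8, -0.7, 0.6]
width: 0.497
```

Run:
```python
from gen import *
d=read_state()["position"][:2]-AX
gen(4,np.arctan2(d[1],d[0]),-.97,-.35,.5)
```

```text
t 7.85 p [ 0.5877 -0.2086  0.0897] rpy [-179.1    0.   148.4] phi -59.66 r 0.1023 w 0.497 F [-0.8 -0.7  0.6]
[[0.72, -1.02, 0.07, 0, 0, 0, 0.5], [0.88, -0.97, 0.07, 0, 0, 0, 0.5], [1.05, -0.89, 0.07, 0, 0, 0, 0.5], [1.14, -0.82, 0.07, 0, 0, 0, 0.5]]
end phi -90.0 w -1.145
```

Run:
```python
from gen import *
d=read_state()["position"][:2]-AX; a=np.arctan2(d[1],d[0])
gen(3,a,-.97,-.3,.5); gen(5,a-.39,-1.0,0,0,fix=0)
```

```text
t 7.85 p [ 0.5877 -0.2086  0.0897] rpy [-179.1    0.   148.4] phi -59.66 r 0.1023 w 0.497 F [-0.8 -0.7  0.6]
[[0.72, -1.02, 0.07, 0, 0, 0, 0.5], [0.87, -0.96, 0.07, 0, 0, 0, 0.5], [1.03, -0.88, 0.07, 0, 0, 0, 0.5]]
end phi -81.7 w -1.0825
t 7.85 p [ 0.5877 -0.2086  0.0897] rpy [-179.1    0.   148.4] phi -59.66 r 0.1023 w 0.497 F [-0.8 -0.7  0.6]
[[1.01, -0.73, 0.07, 0, 0, 0, 0], [1.09, -0.6, 0.07, 0, 0, 0, 0], [1.16, -0.46, 0.07, 0, 0, 0, 0], [1.21, -0.31, 0.07, 0, 0, 0, 0], [1.24, -0.16, 0, 0, 0, 0, 0]]
end phi -117.8 w -1.0
```

Call:
jog_arm --pt "0.72 -1.02 0.05 0 0 0 0.5" --pt "0.87 -0.96 0.05 0 0 0 0.5" --pt "1.03 -0.88 0.05 0 0 0 0.5" --pt "1.01 -0.73 0.05 0 0 0 0" --pt "1.09 -0.6 0 0 0 0 0" --pt "1.16 -0.46 0 0 0 0 0"

```text
time: 8.6
position: [0.5073, -0.2185, 0.0884]
eef_rot: [-179.1, 0.0, 148.3]
contact_force: [0.2, -0.3, 0.2]
width: 1.001
```

Run:
```python
from st import *
s=st()
im=snapshot("scene"); s2=st()
cv2.imwrite("pics/f1.png",cv2.resize(im[170:330,90:320],None,fx=3,fy=3,interpolation=2))
cv2.imwrite("pics/raw1.png",im)
```

```text
t 8.6 p [ 0.5073 -0.2185  0.0884] rpy [-179.1    0.   148.3] phi -106.32 r 0.1023 w 1.001 F [ 0.2 -0.3  0.2]
t 8.65 p [ 0.5052 -0.2181  0.0881] rpy [-1.791e+02 -1.000e-01  1.483e+02] phi -107.49 r 0.1025 w 1.001 F [-1.9  1.3 -1. ]
```

View pics/f1.png

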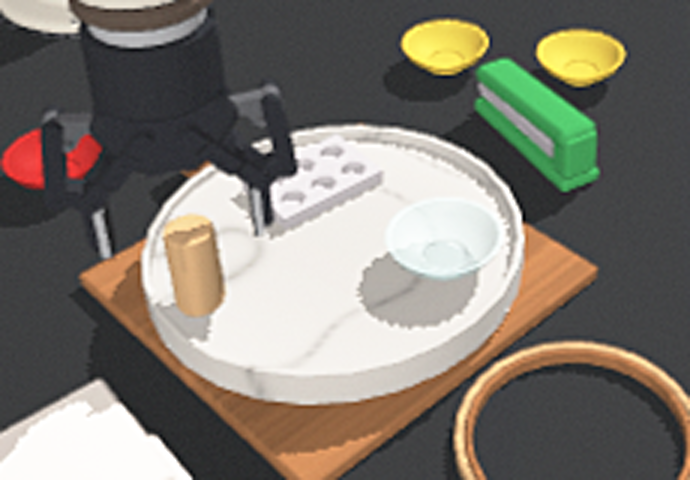

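The knob is free, in crop at (190,265), and the open fingers are at (105,240) and (262,215) around it, slightly ahead. The dish (443,235) and palette (330,180) look undisturbed. I'll build the knob tracker and carry on.

```bash
cat > trk.py <<'E'
from gen import *
def sil(ph,grow=0):
    c=AX+.1*np.array([np.cos(ph),np.sin(ph)]); m=np.zeros((384*4,512*4),np.uint8)
    pts=np.vstack([circ(c,.016+grow,z,36) for z in(.04,.1)]); p=((proj("scene",pts)+.5)*4).astype(np.int32)
    cv2.fillConvexPoly(m,cv2.convexHull(p),1); return cv2.resize(m,(512,384),interpolation=cv2.INTER_AREA).astype(float) if 0 else cv2.resize(m.astype(np.float32),(512,384),interpolation=cv2.INTER_AREA)
def knob(im,ph0,rng=25):
    h=cv2.cvtColor(im,cv2.COLOR_BGR2HSV); w=cv2.inRange(h,(8,50,110),(28,255,255)).astype(np.float32)/255
    best=[]
    for d in np.arange(-rng,rng+.1,1.0):
        a=np.radians(ph0+d); s=sil(a); g=sil(a,.008)-s
        best.append((ph0+d,(w*s).sum()/s.sum()-(w*g).sum()/g.sum()))
    b=np.array(best); i=b[:,1].argmax(); sel=np.clip(np.arange(i-2,i+3),0,len(b)-1); c=np.polyfit(b[sel,0],b[sel,1],2)
    v=-c[1]/2/c[0] if c[0]<0 and 2<=i<len(b)-2 else b[i,0]
    return float(v),float(b[i,1])
E
python3 - <<'E'
from trk import *
print(knob(cv2.imread("pics/scene0.png"),14)); print(knob(cv2.imread("pics/raw1.png"),-100))
ph=np.radians(knob(cv2.imread("pics/raw1.png"),-100)[0])
st()
E
```

```text
(11.942513511091066, 0.8998071551322937)
(-101.68105210797007, 0.789823055267334)
t 8.65 p [ 0.5052 -0.2181  0.0881] rpy [-1.791e+02 -1.000e-01  1.483e+02] phi -107.49 r 0.1025 w 1.001 F [-1.9  1.3 -1. ]
```

Run:
```python
from trk import *
gen(6,np.radians(-104.8),-1.08,.11,0,fix=.6)
```

```text
t 8.65 p [ 0.5052 -0.2181  0.0881] rpy [-1.791e+02 -1.000e-01  1.483e+02] phi -107.49 r 0.1025 w 1.001 F [-1.9  1.3 -1. ]
[[1.23, -0.23, 0.03, 0, 0, 0, 0], [1.24, -0.05, 0.03, 0, 0, 0, 0], [1.23, 0.12, 0.03, 0, 0, 0, 0], [1.27, 0.21, 0.03, 0, 0, 0, 0], [1.22, 0.37, 0, 0, 0, 0, 0], [1.14, 0.51, 0, 0, 0, 0, 0]]
end phi -149.4 w -0.9975
```

Call:
jog_arm --pt "1.23 -0.23 0.03 0 0 0 0" --pt "1.24 -0.05 0.03 0 0 0 0" --pt "1.23 0.12 0 0 0 0 0" --pt "1.27 0.21 0 0 0 0 0" --pt "1.22 0.37 0 0 0 0 0" --pt "1.14 0.51 0 0 0 0 0"

```text
time: 9.4
position: [0.4445, -0.1681, 0.0877]
eef_rot: [-179.1, -0.1, 148.4]
contact_force: [-0.6, 0.2, -0.7]
width: 1.001
```

```bash
cat > fol.py <<'E'
from trk import *
# usage: fol.py phi_guess w_guess tag n : snapshot, measure knob, print state
s=st(); im=snapshot("scene"); cv2.imwrite(f"pics/raw{sys.argv[2]}.png",im)
print("knob",knob(im,float(sys.argv[1]),20)); st()
E
python3 fol.py -149 2
```

```text
t 9.4 p [ 0.4445 -0.1681  0.0877] rpy [-1.791e+02 -1.000e-01  1.484e+02] phi -152.42 r 0.1032 w 1.001 F [-0.6  0.2 -0.7]
knob (-141.43015640862188, 0.7431200742721558)
t 9.45 p [ 0.4433 -0.1663  0.0874] rpy [-179.1   -0.2  148.4] phi -153.58 r 0.1035 w 1.003 F [-2.8  1.7  0.8]
```

Run:
```python
from trk import *
im=cv2.imread("pics/raw2.png"); b=cv2.resize(im[180:310,100:300],None,fx=4,fy=4,interpolation=2)
def dr(b,ph,col):
  c=AX+.1*np.array([np.cos(ph),np.sin(ph)])
  for z in(.038,.1):
    p=((proj("scene",circ(c,.016,z,36))-[100,180]+.5)*4).astype(int); cv2.polylines(b,[p],True,col,1)
dr(b,np.radians(-141.4),(0,0,255));dr(b,np.radians(-147),(255,0,0))
im=cv2.imread("pics/raw1.png"); c=cv2.resize(im[180:310,100:300],None,fx=4,fy=4,interpolation=2)
dr(c,np.radians(-101.7),(0,0,255))
cv2.imwrite("pics/v2.png",np.hstack([b[:,:480],c[:,:320]]))
```

```text
(no output)
```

View pics/v2.png

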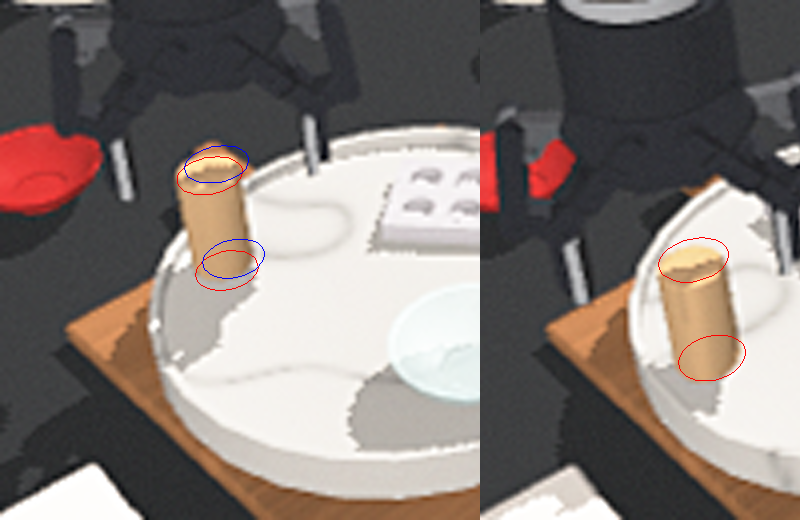

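Left panel: the knob's top is at (211,165), between the two drawn models, so the true angle is about −144°. The right panel agrees at about −102°. The tray is turning at about 0.95 rad/s and the hand is roughly 7° ahead, so I'll correct that.

Run:
```python
from trk import *
gen(7,np.radians(-146.8),-.94,.1,0,fix=.8,gain=.97)
```

```text
t 9.45 p [ 0.4433 -0.1663  0.0874] rpy [-179.1   -0.2  148.4] phi -153.58 r 0.1035 w 1.003 F [-2.8  1.7  0.8]
[[0.67, 0.47, 0.01, 0, 0, 0, 0], [0.59, 0.57, 0.01, 0, 0, 0, 0], [0.5, 0.66, 0.01, 0, 0, 0, 0], [0.72, 0.81, 0.01, 0, 0, 0, 0], [0.62, 0.87, 0, 0, 0, 0, 0], [0.51, 0.92, 0, 0, 0, 0, 0], [0.41, 0.96, 0, 0, 0, 0, 0]]
end phi -191.7 w -0.8524999999999999
```

Call:
jog_arm --pt "0.67 0.47 0 0 0 0 0" --pt "0.59 0.57 0 0 0 0 0" --pt "0.5 0.66 0 0 0 0 0" --pt "0.72 0.81 0 0 0 0 0" --pt "0.62 0.87 0 0 0 0 0" --pt "0.51 0.92 0 0 0 0 0" --pt "0.41 0.96 0 0 0 0 0"

```text
time: 10.32
position: [0.4371, -0.0961, 0.0869]
eef_rot: [-179.1, -0.1, 148.4]
contact_force: [-0.8, -0.5, -0.1]
width: 0.997
```

```bash
python3 fol.py -192 3
```

```text
t 10.325 p [ 0.4371 -0.0961  0.0869] rpy [-1.791e+02 -1.000e-01  1.484e+02] phi 166.26 r 0.1018 w 0.997 F [-0.8 -0.5 -0.1]
knob (-190.31639370426956, 0.9069281220436096)
t 10.375 p [ 0.4375 -0.0945  0.0869] rpy [-1.792e+02 -1.000e-01  1.485e+02] phi 165.31 r 0.1018 w 1.001 F [ 1.   2.  -0.1]
```

Run:
```python
from trk import *
gen(8,np.radians(-192.8),-.84,.08,0,fix=.8,gain=.98)
```

```text
t 10.375 p [ 0.4375 -0.0945  0.0869] rpy [-1.792e+02 -1.000e-01  1.485e+02] phi 165.31 r 0.1018 w 1.001 F [ 1.   2.  -0.1]
[[0.2, 0.91, -0.0, 0, 0, 0, 0], [0.1, 0.93, -0.0, 0, 0, 0, 0], [-0.01, 0.93, -0.0, 0, 0, 0, 0], [-0.03, 0.99, -0.0, 0, 0, 0, 0], [-0.13, 0.96, 0, 0, 0, 0, 0], [-0.22, 0.94, 0, 0, 0, 0, 0], [-0.31, 0.9, 0, 0, 0, 0, 0], [-0.39, 0.85, 0, 0, 0, 0, 0]]
end phi -238.6 w -0.76
```

Call:
jog_arm --pt "0.2 0.91 0 0 0 0 0" --pt "0.1 0.93 0 0 0 0 0" --pt "-0.01 0.93 0 0 0 0 0" --pt "-0.03 0.99 0 0 0 0 0" --pt "-0.13 0.96 0 0 0 0 0" --pt "-0.22 0.94 0 0 0 0 0" --pt "-0.31 0.9 0 0 0 0 0" --pt "-0.39 0.85 0 0 0 0 0"

```text
time: 11.38
position: [0.4864, -0.0316, 0.0858]
eef_rot: [-179.2, -0.1, 148.5]
contact_force: [-1.0, 0.6, 0.6]
width: 0.999
```

```bash
python3 fol.py -238 4
```

```text
t 11.375 p [ 0.4864 -0.0316  0.0858] rpy [-1.792e+02 -1.000e-01  1.485e+02] phi 119.19 r 0.1016 w 0.999 F [-1.   0.6  0.6]
knob (-240.10419583741378, 0.9213210940361023)
t 11.425 p [ 0.4879 -0.0307  0.086 ] rpy [-179.3   -0.   148.6] phi 118.24 r 0.1017 w 0.998 F [1.1 0.8 0.1]
```

Run:
```python
from trk import *
gen(8,np.radians(-242.4),-.80,.05,0,fix=.8,gain=.98)
```

```text
t 11.425 p [ 0.4879 -0.0307  0.086 ] rpy [-179.3   -0.   148.6] phi 118.24 r 0.1017 w 0.998 F [1.1 0.8 0.1]
[[-0.6, 0.81, -0.03, 0, 0, 0, 0], [-0.67, 0.75, -0.03, 0, 0, 0, 0], [-0.74, 0.68, -0.03, 0, 0, 0, 0], [-0.74, 0.6, -0.03, 0, 0, 0, 0], [-0.79, 0.52, 0, 0, 0, 0, 0], [-0.83, 0.44, 0, 0, 0, 0, 0], [-0.86, 0.36, 0, 0, 0, 0, 0], [-0.88, 0.27, 0, 0, 0, 0, 0]]
end phi -286.8 w -0.75
```

Call:
jog_arm --pt "-0.6 0.81 0 0 0 0 0" --pt "-0.67 0.75 0 0 0 0 0" --pt "-0.74 0.68 0 0 0 0 0" --pt "-0.74 0.6 0 0 0 0 0" --pt "-0.79 0.52 0 0 0 0 0" --pt "-0.83 0.44 0 0 0 0 0" --pt "-0.86 0.36 0 0 0 0 0" --pt "-0.88 0.27 0 0 0 0 0"

```text
time: 12.42
position: [0.568, -0.025, 0.085]
eef_rot: [-179.2, -0.0, 148.5]
contact_force: [0.7, -0.5, -0.2]
width: 0.997
```

```bash
python3 fol.py -286 5
```

```text
t 12.425 p [ 0.568 -0.025  0.085] rpy [-179.2   -0.   148.5] phi 71.41 r 0.1005 w 0.997 F [ 0.7 -0.5 -0.2]
knob (-284.89600263656564, 0.8748283982276917)
t 12.475 p [ 0.5695 -0.0256  0.0853] rpy [-1.793e+02  1.000e-01  1.485e+02] phi 70.53 r 0.1005 w 1.002 F [ 0.3 -0.   0.1]
```

Run:
```python
from trk import *
gen(8,np.radians(-287.3),-.73,.06,0,fix=.8,gain=.98)
```

```text
t 12.475 p [ 0.5695 -0.0256  0.0853] rpy [-1.793e+02  1.000e-01  1.485e+02] phi 70.53 r 0.1005 w 1.002 F [ 0.3 -0.   0.1]
[[-0.78, 0.14, -0.04, 0, 0, 0, 0], [-0.78, 0.06, -0.04, 0, 0, 0, 0], [-0.78, -0.02, -0.04, 0, 0, 0, 0], [-0.86, -0.06, -0.04, 0, 0, 0, 0], [-0.84, -0.13, 0, 0, 0, 0, 0], [-0.82, -0.2, 0, 0, 0, 0, 0], [-0.79, -0.27, 0, 0, 0, 0, 0], [-0.76, -0.33, 0, 0, 0, 0, 0]]
end phi -327.4 w -0.6699999999999999
```

Call:
jog_arm --pt "-0.78 0.14 -0.03 0 0 0 0" --pt "-0.78 0.06 -0.03 0 0 0 0" --pt "-0.78 -0.02 0 0 0 0 0" --pt "-0.86 -0.06 0 0 0 0 0" --pt "-0.84 -0.13 0 0 0 0 0" --pt "-0.82 -0.2 0 0 0 0 0" --pt "-0.79 -0.27 0 0 0 0 0" --pt "-0.76 -0.33 0 0 0 0 0"

```text
time: 13.48
position: [0.6227, -0.069, 0.0858]
eef_rot: [-179.2, 0.0, 148.5]
contact_force: [0.7, -0.0, 0.2]
width: 0.998
```

```bash
python3 fol.py -327 6
```

```text
t 13.475 p [ 0.6227 -0.069   0.0858] rpy [-179.2    0.   148.5] phi 30.58 r 0.1007 w 0.998 F [ 0.7 -0.   0.2]
knob (-330.9449131384183, 0.8548669815063477)
t 13.525 p [ 0.6234 -0.0706  0.086 ] rpy [-1.792e+02  1.000e-01  1.484e+02] phi 29.62 r 0.1005 w 0.999 F [ 0.9 -1.   0.2]
```

Run:
```python
from trk import *
gen(7,np.radians(-331.7),-.71,.055,0,fix=.8,gain=.98)
```

```text
t 13.525 p [ 0.6234 -0.0706  0.086 ] rpy [-1.792e+02  1.000e-01  1.484e+02] phi 29.62 r 0.1005 w 0.999 F [ 0.9 -1.   0.2]
[[-0.78, -0.51, -0.03, 0, 0, 0, 0], [-0.73, -0.57, -0.03, 0, 0, 0, 0], [-0.67, -0.62, -0.03, 0, 0, 0, 0], [-0.57, -0.62, -0.03, 0, 0, 0, 0], [-0.51, -0.66, 0, 0, 0, 0, 0], [-0.44, -0.69, 0, 0, 0, 0, 0], [-0.38, -0.72, 0, 0, 0, 0, 0]]
end phi -366.1 w -0.661875
```

Call:
jog_arm --pt "-0.78 -0.51 0 0 0 0 0" --pt "-0.73 -0.57 0 0 0 0 0" --pt "-0.67 -0.62 0 0 0 0 0" --pt "-0.57 -0.62 0 0 0 0 0" --pt "-0.51 -0.66 0 0 0 0 0" --pt "-0.44 -0.69 0 0 0 0 0" --pt "-0.38 -0.72 0 0 0 0 0"

```text
time: 14.4
position: [0.6356, -0.1332, 0.0865]
eef_rot: [-179.2, 0.1, 148.4]
contact_force: [1.3, 0.1, 0.5]
width: 1.0
```

```bash
python3 fol.py -366 7
python3 - <<'E'
import cv2
cv2.imwrite("pics/v7.png",cv2.resize(cv2.imread("pics/raw7.png")[170:320,100:320],None,fx=3,fy=3,interpolation=2))
E
```

```text
t 14.4 p [ 0.6356 -0.1332  0.0865] rpy [-1.792e+02  1.000e-01  1.484e+02] phi -7.4 r 0.1004 w 1.0 F [1.3 0.1 0.5]
knob (-363.1588390854477, 0.902987003326416)
t 14.45 p [ 0.6353 -0.1351  0.0865] rpy [-1.791e+02  1.000e-01  1.483e+02] phi -8.51 r 0.1004 w 1.0 F [-1.7 -1.6  0.1]
```

View pics/v7.png

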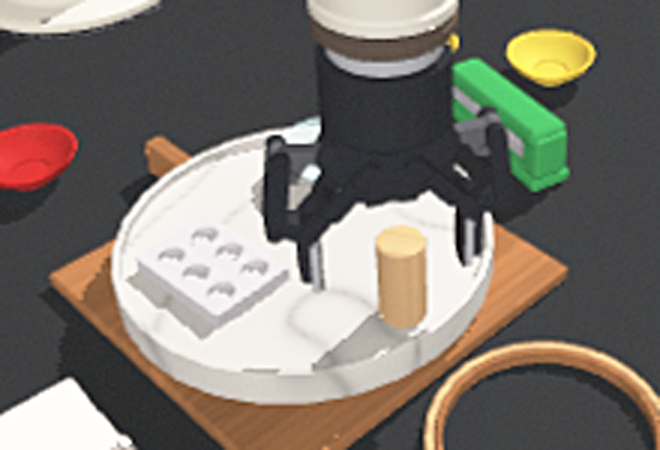

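The knob is at (402,275) between the fingertips at (315,280) and (467,255), so the hand is a few mm ahead. One more second of centred following for margin, then the catch.

Run:
```python
from trk import *
gen(8,np.radians(-364.3),-.64,.05,0,fix=.9,gain=.98)
```

```text
t 14.45 p [ 0.6353 -0.1351  0.0865] rpy [-1.791e+02  1.000e-01  1.483e+02] phi -8.51 r 0.1004 w 1.0 F [-1.7 -1.6  0.1]
[[-0.23, -0.51, -0.01, 0, 0, 0, 0], [-0.17, -0.53, -0.01, 0, 0, 0, 0], [-0.11, -0.54, -0.01, 0, 0, 0, 0], [-0.15, -0.74, -0.01, 0, 0, 0, 0], [-0.09, -0.74, 0, 0, 0, 0, 0], [-0.04, -0.74, 0, 0, 0, 0, 0], [0.02, -0.73, 0, 0, 0, 0, 0], [0.07, -0.72, 0, 0, 0, 0, 0]]
end phi -399.5 w -0.59
```

Call:
jog_arm --pt "-0.23 -0.51 0 0 0 0 0" --pt "-0.17 -0.53 0 0 0 0 0" --pt "-0.11 -0.54 0 0 0 0 0" --pt "-0.15 -0.74 0 0 0 0 0" --pt "-0.09 -0.74 0 0 0 0 0" --pt "-0.04 -0.74 0 0 0 0 0" --pt "0.02 -0.73 0 0 0 0 0" --pt "0.07 -0.72 0 0 0 0 0"

```text
time: 15.45
position: [0.6121, -0.1861, 0.0874]
eef_rot: [-179.1, 0.1, 148.4]
contact_force: [0.1, -0.2, 0.4]
width: 1.002
```

```bash
python3 fol.py -399 8
```

```text
t 15.45 p [ 0.6121 -0.1861  0.0874] rpy [-1.791e+02  1.000e-01  1.484e+02] phi -40.83 r 0.1006 w 1.002 F [ 0.1 -0.2  0.4]
knob (-396.6468128612516, 0.8987263441085815)
t 15.5 p [ 0.6112 -0.1875  0.0873] rpy [-179.1    0.   148.3] phi -41.75 r 0.1009 w 0.997 F [-0.8 -1.4 -0.3]
```

Run:
```python
from trk import *
gen(10,np.radians(-398.4),-.55,.05,0,fix=.9,gain=.98)
```

```text
t 15.5 p [ 0.6112 -0.1875  0.0873] rpy [-179.1    0.   148.3] phi -41.75 r 0.1009 w 0.997 F [-0.8 -1.4 -0.3]
[[0.1, -0.48, 0.01, 0, 0, 0, 0], [0.14, -0.47, 0.01, 0, 0, 0, 0], [0.18, -0.45, 0.01, 0, 0, 0, 0], [0.22, -0.61, 0.01, 0, 0, 0, 0], [0.26, -0.58, 0, 0, 0, 0, 0], [0.29, -0.56, 0, 0, 0, 0, 0], [0.32, -0.53, 0, 0, 0, 0, 0], [0.35, -0.5, 0, 0, 0, 0, 0], [0.38, -0.48, 0, 0, 0, 0, 0], [0.4, -0.45, 0, 0, 0, 0, 0]]
end phi -435.6 w -0.48750000000000004
```

Call:
jog_arm --pt "0.1 -0.48 0 0 0 0 0" --pt "0.14 -0.47 0 0 0 0 0.15" --pt "0.18 -0.45 0 0 0 0 0.3" --pt "0.22 -0.61 0 0 0 0 0.4" --pt "0.26 -0.58 0 0 0 0 0.5" --pt "0.29 -0.56 0 0 0 0 0.55" --pt "0.32 -0.53 0 0 0 0 0.58" --pt "0.35 -0.5 0 0 0 0 0.61" --pt "0.38 -0.48 0 0 0 0 0.64" --pt "0.4 -0.45 0 0 0 0 0.8" --grip_force 20

```text
time: 16.75
position: [0.5589, -0.2184, 0.0884]
eef_rot: [-179.1, 0.1, 148.3]
contact_force: [0.4, -1.0, -0.4]
width: 0.365
```

Run:
```python
from trk import *
s=st();d=s["position"][:2]-AX; gen(8,np.arctan2(d[1],d[0]),-.46,.4,.8,fix=0)
```

```text
t 16.75 p [ 0.5589 -0.2184  0.0884] rpy [-1.791e+02  1.000e-01  1.483e+02] phi -76.85 r 0.1007 w 0.365 F [ 0.4 -1.  -0.4]
t 16.75 p [ 0.5589 -0.2184  0.0884] rpy [-1.791e+02  1.000e-01  1.483e+02] phi -76.85 r 0.1007 w 0.365 F [ 0.4 -1.  -0.4]
[[0.4, -0.37, 0.04, 0, 0, 0, 0.8], [0.37, -0.31, 0.04, 0, 0, 0, 0.8], [0.33, -0.26, 0.04, 0, 0, 0, 0.8], [0.29, -0.21, 0.04, 0, 0, 0, 0.8], [0.24, -0.16, 0, 0, 0, 0, 0.8], [0.2, -0.12, 0, 0, 0, 0, 0.8], [0.14, -0.09, 0, 0, 0, 0, 0.8], [0.09, -0.05, 0, 0, 0, 0, 0.8]]
end phi -91.7 w -0.06
```

Call:
jog_arm --pt "0.4 -0.37 0 0 0 0 0.8" --pt "0.37 -0.31 0 0 0 0 0.8" --pt "0.33 -0.26 0 0 0 0 0.8" --pt "0.29 -0.21 0 0 0 0 0.8" --pt "0.24 -0.16 0 0 0 0 0.8" --pt "0.2 -0.12 0 0 0 0 0.8" --pt "0.14 -0.09 0 0 0 0 0.8" --pt "0.09 -0.05 0 0 0 0 0.8" --pt "0 0 0 0 0 0 0.8" --pt "0 0 0 0 0 0 0.8" --pt "0 0 0 0 0 0 0.8" --pt "0 0 0 0 0 0 0.8" --grip_force 30

```text
time: 18.25
position: [0.5314, -0.2215, 0.0884]
eef_rot: [-179.1, 0.1, 148.3]
contact_force: [0.2, -0.4, -0.1]
width: 0.365
```

```bash
python3 fol.py -95 9
python3 - <<'E'
from trk import *
a=read_state()["position"][:2]-AX; a=np.arctan2(a[1],a[0])
gen(10,a,-.05,-.3,.8,fix=1); gen(10,a-.05*1.25-.15*1.5625,-.42,0,.8,fix=0)
E
```

```text
t 18.25 p [ 0.5314 -0.2215  0.0884] rpy [-1.791e+02  1.000e-01  1.483e+02] phi -92.61 r 0.1013 w 0.365 F [ 0.2 -0.4 -0.1]
knob (-94.07354565335778, 0.8222377896308899)
t 18.3 p [ 0.5314 -0.2215  0.0884] rpy [-1.791e+02  1.000e-01  1.483e+02] phi -92.61 r 0.1013 w 0.365 F [ 0.2  0.  -0.9]
t 18.3 p [ 0.5314 -0.2215  0.0884] rpy [-1.791e+02  1.000e-01  1.483e+02] phi -92.61 r 0.1013 w 0.365 F [ 0.2  0.  -0.9]
[[0.1, -0.0, 0.04, 0, 0, 0, 0.8], [0.14, -0.03, 0.04, 0, 0, 0, 0.8], [0.18, -0.05, 0.04, 0, 0, 0, 0.8], [0.2, -0.1, 0.04, 0, 0, 0, 0.8], [0.25, -0.11, 0, 0, 0, 0, 0.8], [0.29, -0.13, 0, 0, 0, 0, 0.8], [0.34, -0.13, 0, 0, 0, 0, 0.8], [0.39, -0.13, 0, 0, 0, 0, 0.8], [0.44, -0.13, 0, 0, 0, 0, 0.8], [0.49, -0.12, 0, 0, 0, 0, 0.8]]
end phi -109.6 w -0.425
t 18.3 p [ 0.5314 -0.2215  0.0884] rpy [-1.791e+02  1.000e-01  1.483e+02] phi -92.61 r 0.1013 w 0.365 F [ 0.2  0.  -0.9]
[[0.52, -0.1, 0.04, 0, 0, 0, 0.8], [0.52, -0.07, 0.04, 0, 0, 0, 0.8], [0.52, -0.04, 0.04, 0, 0, 0, 0.8], [0.52, -0.01, 0.04, 0, 0, 0, 0.8], [0.52, 0.01, 0, 0, 0, 0, 0.8], [0.52, 0.04, 0, 0, 0, 0, 0.8], [0.52, 0.07, 0, 0, 0, 0, 0.8], [0.52, 0.1, 0, 0, 0, 0, 0.8], [0.51, 0.12, 0, 0, 0, 0, 0.8], [0.5, 0.15, 0, 0, 0, 0, 0.8]]
end phi -139.7 w -0.42
```

Call:
jog_arm --pt "0.1 0 0 0 0 0 0.8" --pt "0.14 -0.03 0 0 0 0 0.8" --pt "0.18 -0.05 0 0 0 0 0.8" --pt "0.2 -0.1 0 0 0 0 0.8" --pt "0.25 -0.11 0 0 0 0 0.8" --pt "0.29 -0.13 0 0 0 0 0.8" --pt "0.34 -0.13 0 0 0 0 0.8" --pt "0.39 -0.13 0 0 0 0 0.8" --pt "0.44 -0.13 0 0 0 0 0.8" --pt "0.49 -0.12 0 0 0 0 0.8" --pt "0.52 -0.1 0 0 0 0 0.8" --pt "0.52 -0.07 0 0 0 0 0.8" --pt "0.52 -0.04 0 0 0 0 0.8" --pt "0.52 -0.01 0 0 0 0 0.8" --pt "0.52 0.01 0 0 0 0 0.8" --pt "0.52 0.04 0 0 0 0 0.8" --pt "0.52 0.07 0 0 0 0 0.8" --pt "0.52 0.1 0 0 0 0 0.8"

```text
time: 20.55
position: [0.4617, -0.1906, 0.0884]
eef_rot: [-179.1, 0.0, 148.3]
contact_force: [-1.3, -0.9, -1.2]
width: 0.364
```

Run:
```python
from trk import *
s=read_state();a=s["position"][:2]-AX; a=np.arctan2(a[1],a[0])
gen(9,a,-.4,0,.8,fix=0.8);
```

```text
t 20.55 p [ 0.4617 -0.1906  0.0884] rpy [-179.1    0.   148.3] phi -136.55 r 0.1023 w 0.364 F [-1.3 -0.9 -1.2]
[[0.46, 0.2, 0.04, 0, 0, 0, 0.8], [0.46, 0.22, 0.04, 0, 0, 0, 0.8], [0.45, 0.25, 0.04, 0, 0, 0, 0.8], [0.45, 0.21, 0.04, 0, 0, 0, 0.8], [0.44, 0.23, 0, 0, 0, 0, 0.8], [0.43, 0.25, 0, 0, 0, 0, 0.8], [0.42, 0.28, 0, 0, 0, 0, 0.8], [0.4, 0.3, 0, 0, 0, 0, 0.8], [0.39, 0.32, 0, 0, 0, 0, 0.8]]
end phi -162.3 w -0.4
```

Call:
jog_arm --pt "0.46 0.2 0 0 0 0 0.8" --pt "0.46 0.22 0 0 0 0 0.8" --pt "0.45 0.25 0 0 0 0 0.8" --pt "0.45 0.21 0 0 0 0 0.8" --pt "0.44 0.23 0 0 0 0 0.8" --pt "0.43 0.25 0 0 0 0 0.8" --pt "0.42 0.28 0 0 0 0 0.8" --pt "0.4 0.3 0 0 0 0 0.8"

```text
time: 21.55
position: [0.4395, -0.1537, 0.0884]
eef_rot: [-179.0, -0.1, 148.3]
contact_force: [-2.4, -0.5, 3.5]
width: 0.365
```

Run:
```python
from trk import *
s=read_state();a=s["position"][:2]-AX; a=np.arctan2(a[1],a[0])
if a>0:a-=2*np.pi
T=np.pi+a; n=12; t=n*.125; w=-2*T/t*.95; gen(n,a,w,-w/t,.8,fix=1)
```

```text
t 21.55 p [ 0.4395 -0.1537  0.0884] rpy [-1.790e+02 -1.000e-01  1.483e+02] phi -160.9 r 0.1021 w 0.365 F [-2.4 -0.5  3.5]
[[0.34, 0.38, 0.03, 0, 0, 0, 0.8], [0.29, 0.37, 0.03, 0, 0, 0, 0.8], [0.25, 0.36, 0.03, 0, 0, 0, 0.8], [0.25, 0.28, 0.03, 0, 0, 0, 0.8], [0.21, 0.25, 0, 0, 0, 0, 0.8], [0.18, 0.23, 0, 0, 0, 0, 0.8], [0.14, 0.19, 0, 0, 0, 0, 0.8], [0.11, 0.16, 0, 0, 0, 0, 0.8], [0.09, 0.13, 0, 0, 0, 0, 0.8], [0.06, 0.09, 0, 0, 0, 0, 0.8], [0.04, 0.06, 0, 0, 0, 0, 0.8], [0.01, 0.02, 0, 0, 0, 0, 0.8]]
end phi -179.0 w 0.0
```

Call:
jog_arm --pt "0.32 0.38 0 0 0 0 0.8" --pt "0.29 0.37 0 0 0 0 0.8" --pt "0.25 0.34 0 0 0 0 0.8" --pt "0.25 0.28 0 0 0 0 0.8" --pt "0.21 0.25 0 0 0 0 0.8" --pt "0.18 0.23 0 0 0 0 0.8" --pt "0.14 0.19 0 0 0 0 0.8" --pt "0.11 0.16 0 0 0 0 0.8" --pt "0.09 0.13 0 0 0 0 0.8" --pt "0.06 0.09 0 0 0 0 0.8" --pt "0.04 0.06 0 0 0 0 0.8" --pt "0.01 0.02 0 0 0 0 0.8" --pt "0 0 0 0 0 0 0.8" --pt "0 0 0 0 0 0 0.8"

```text
time: 23.3
position: [0.4342, -0.1189, 0.0884]
eef_rot: [-179.0, -0.2, 148.3]
contact_force: [-2.8, -0.3, 3.9]
width: 0.363
```

```bash
python3 fol.py -180 10
python3 - <<'E'
from trk import *
s=read_state(); print(totool(s,np.array([.436,-.1203])-s["position"][:2]), s["ft_torque"])
im=cv2.imread("pics/raw10.png"); b=cv2.resize(im[170:320,100:320],None,fx=3,fy=3,interpolation=2)
X=[[.436-.035-x,-.1203,.03] for x in(0,.06)]
p=((proj("scene",[[.401,-.1203,.03],[.341,-.1203,.03],[.436,-.1203,.1],[.436,-.1203,.038]])-[100,170]+.5)*3).astype(int)
cv2.line(b,p[0],p[1],(255,0,0),1);cv2.line(b,p[2],p[3],(0,0,255),1)
cv2.imwrite("pics/v10.png",b)
E
```

```text
t 23.3 p [ 0.4342 -0.1189  0.0884] rpy [-179.    -0.2  148.3] phi 179.22 r 0.1018 w 0.363 F [-2.8 -0.3  3.9]
knob (-179.56157874661855, 0.8825812339782715)
t 23.35 p [ 0.4342 -0.119   0.0884] rpy [-179.    -0.2  148.3] phi 179.26 r 0.1018 w 0.365 F [-3.6  0.5  3.7]
[-0.21878448 -0.01943638] [ 0.09558297  0.42482694 -0.06116041]
```

View pics/v10.png

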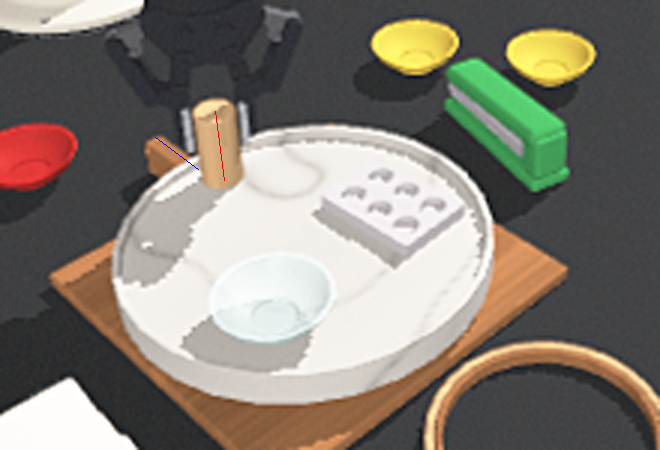

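The knob is held at the pointer, at (220,145) beside the pointer block at (160,150). Dish and palette are on the tray. I'll check numerically that they kept their places relative to the knob.

Run:
```python
from trk import *
T=lambda a:np.array(a)/4-.5+[225,90]; S=lambda a:np.array(a)/4-.5+[110,190]; V=lambda a:np.array(a)/3-.5+[100,170]
def rep(n,cam,px,z,k):
    d=back(cam,px,z)-AX; print(n,"r",np.hypot(*d).round(4),"rel",((np.degrees(np.arctan2(d[1],d[0]))-k)%360).round(1))
rep("dish top0","top",T((321,453)),.063,14.4); rep("dish scene0","scene",S((361,112)),.063,14.4); rep("dish now","scene",V((272,290)),.063,179.5)
rep("pal top0","top",T((487,362)),.049,14.4); rep("pal scene0","scene",S((262,290)),.049,14.4); rep("pal now","scene",V((394,205)),.049,179.5)
```

```text
dish top0 r 0.0763 rel 127.9
dish scene0 r 0.0818 rel 130.0
dish now r 0.0769 rel 124.2
pal top0 r 0.0706 rel 255.4
pal scene0 r 0.0688 rel 254.7
pal now r 0.0625 rel 248.9
```

Run:
```python
from st import *
st(); print(sign_off())
```

```text
t 23.35 p [ 0.4342 -0.119   0.0884] rpy [-179.    -0.2  148.3] phi 179.26 r 0.1018 w 0.365 F [-3.6  0.5  3.7]
the job is handed in; nothing more can be done
None
```

The lazy Susan was spun, followed, caught and parked at the pointer, and the job was handed in at 23.35 s with the fingers holding the knob. One check was inconclusive: whether the dish and palette shifted slightly.

- **Spin:** I pushed the knob clockwise between half-open fingers. The tray was turning at about 0.95–1.0 rad/s when I let go, so one turn in roughly 6.3–6.6 s, a little slow of six.
- **Follow:** The open hand went round with the knob from about 8.4 s to 15.6 s. It was mostly within 8 mm of centre. The worst offset was about 15 mm near 9.4 s, and the tracker's raw reading there was 19 mm, close to the 2 cm limit.
- **Catch and park:** I caught the knob, stopped the tray, and carried the knob round to the pointer. At the last check the grip was on the knob (opening 31 mm) and still. It was within about 1° of the pointer line, with about 5 N on the wrist.
- **Dish and palette:** In the last picture both are in place on the tray. My hand-picked pixels put the dish about 4° and the palette about 6° off their starting angle to the knob, both the same way. The palette also read about 6–8 mm nearer the axis. I think that is measuring error, because the pushes were very gentle, but I did not settle it.
- **Bystanders:** The stapler has not visibly moved. The hoop and hole punch are only partly in the last picture, and I did not measure any of the three.

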